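# Stack the marked packet and sight its mark in the inspection mirror

## Robot

A 6-joint arm with a two-finger parallel gripper is mounted at the origin on a cart in front of the work surface, level with it; the furniture and walls round the work are solid. World frame = base frame: x ahead of the robot, y to its left, z up, the work surface at z = 0. Lengths are in m, angles in degrees, forces in N, time in s.
With the tool pointing down it reaches from about 0.3 to 0.75 m from the base axis. Payload 8.5 kg.
Tool frame: the origin (TCP) lies on the centre line of the jaws, within the pads' length; the fingertips stand 17 mm ahead of it and the grasp point (between the pads) lies 2 mm behind it (env.tcp_to_tips is the distance from the TCP to the fingertips, in m); z points along the fingers, y is the line along which they close (so a half turn about z gives the same grasp; the last joint's range is limited). The gripper opens to 85 mm and grips with 20 to 120 N. Pads are 22 mm wide; open, the fingers measure 114 mm over their backs; the gripper's body (76 mm by 85 mm) begins 54 mm behind the grasp point. The pads swing forward as they close: fully open they stand 13 mm farther back than shut.
Start: joints at [62.894, 21.807, 74.336, -0, 83.858, -12.336], TCP at [0.14, 0.532, 0.248] pointing down, gripper open.
Joint ranges: [-178.18, 178.18], [-50.72, 133.34], [12.68, 142.11], [-81.47, 261.47], [9.98, 163.14], [-165.26, 165.26]. Speed limits (degrees/s): [136.94, 136.94, 180, 180, 180, 180].

## Interface

Orientations are given as a 3x3 rotation matrix whose columns are the frame's x, y, z axes.
In Python, from rig import env gives the robot as it stands. The module is installed in compiled form; this text tells all that it offers.
- The arm moves only by the shell command python3 -m pendant 'ROWS' [FORCE]. ROWS is JSON, a list of rows, each a list of 7 numbers: the opening, from 0 (shut) to 1 (fully open), then the shift along the tool's x, y, z in m, then the turn, a rotation vector about the tool's x, y, z in rad. A call has 1 to 5 rows; each row is the pose to reach, as a shift and turn from the pose commanded when the call began, along the tool's axes at that moment; what a row does not reach only later rows make up. A row lasts 1/8 s, in which the tool goes at most 62.5 mm and 10.7 degrees, less where a joint would pass 70% of its speed; a pose out of reach is approached as far as the arm can. A call with a gripper value outside its range is refused whole. The fingers move at their own pace and stop on an object; FORCE is the grip in N (left out, the last holds). Time passes only in rows, so rows that repeat a pose let the fingers close. It gives the time, the measured TCP pose, the force, the opening and the grip force at its end, in the units of the state.
- env.observe(): the state, without advancing time (a new reading comes with each control period).
- env.get_image(name): name is "scene" or "top" or "wrist"; returns a dict with "image" (420x560x3 uint8, blue, green, red), "fx", "fy", "cx", "cy" (pixels), "k1" (the pictures are not rectified: a ray, as slopes to the right and down, at radius r is drawn at 1 + k1 r^2 times it, then the intrinsics apply), "pose" (4x4, takes a point from camera to world coordinates). Camera axes: x right, y up, looking along -z (the intrinsics and any distortion apply to the point x, -y, -z); pixel columns grow to the right and rows downward; lengths in m; the calibration is good to about 2 mm. A picture is of the moment at which its call begins. There is no depth.
- env.close_job(): hands the job in; it is judged then, once.
Trained networks look in the newest picture that a camera, given by its name, has taken for a name from the list of things; names that differ only in an ending like _2 or _b are one class to them, and where a whole thing is asked for, a point or a joint stands for the part that bears it (a point fixed in the world has none). Each returns a list of dicts, best first, with "conf" (0 to 1); they miss things now and then, are a little off and sometimes report something else, mostly with a low value. They report only what shows in the picture. A call takes as long as a camera call. They do not tell look-alikes from the thing itself.
- env.find_in(camera, thing): "bbox" ([centre column, centre row, width, height] in pixels, round what is visible of it).
- env.trace(camera, thing): "mask" (420x560 bool, what is visible of it) and "bbox" ([centre column, centre row, width, height] in pixels, round what is visible of it).
- env.tip_of(camera, thing): "centre" ([column, row] in pixels: a listed point, or the origin of a listed thing).
The state is a dict: "time_s": time; "q": joint angles; "qvel": joint speeds; "joint_efforts": joint torques, N m; "position": TCP position; "tool_rot": TCP orientation; "ft_force": force on the tool from outside, world axes, zero at the start; "wrist_torque": the same for the moment, N m; "grip_width": finger opening in m; "gripper_force": force on a finger pad.
Only numpy, scipy, OpenCV 4.12 (cv2) and the standard library are available. Lean on these libraries where they do the work, as an engineer would, in place of code of your own. Each camera call takes 0.05 s, during which the arm holds its last target. There are 200 camera calls.

## Task

Stack the green packet that carries the round mark squarely on top of the column of two green packets, with its marked end towards the mirror of the inspection camera, and let go of it. Then swing the spring-loaded mirror by its upright grip until the camera under it sees the mark in the middle of the mirror, and hold it there: finish while still holding the grip, because the mirror springs back when released. Leave the column standing where it is and do not disturb the other things on the bench.

Things in the scene. Friction and masses are not known exactly. Their poses are not given: they have to be found in the camera images.
- packet_centre (a point): centre of the loose packet that carries the mark: closed green carton, 60 (x) x 95 (y) x 50 (z) mm, about 0.1 kg, lying flat on the bench at the start; grasp it across the 60 mm width (its x axis). Its +y end face (60x50 mm) bears the mark
- packet_marked: the same marked packet; origin at the centre of its underside, axes as above
- mark (a point): the mark: round white sticker with a black ring, 30 mm across, in the middle of the marked packet's +y end face, 48 mm from the packet's centre; axes as the packet's
- mid_centre (a point): centre of the upper packet of the two-packet column (both the same 60x95x50 mm size as the marked packet, unmarked, loose, the upper lying squarely on the lower, so the column is 100 mm high); x along the 60 mm width, y along the 95 mm length, +y end roughly towards the mirror
- packet_mid: the same upper packet of the column; origin at the centre of its underside
- packet_low: the lower packet of the column; origin at the centre of its underside, on the bench
- viewer: fixed base of the side-view inspection camera: 110x110x8 mm plate on the bench with a black camera barrel, 84 mm high, that looks straight up; origin at the centre of the plate's underside, on the mirror's turning axis (vertical)
- mirror_centre (a point): centre of the 50 mm wide mirror, 125 mm above the bench on the turning axis, set at 45 degrees over the camera, so the camera sees horizontally along this point's +x axis (its line of sight after the mirror; it turns with the mirror); y is sideways in the view, z up. The mark is in the middle of the view when it lies on this +x axis
- mirror_head (a joint): angle of the turning mirror head (aluminium frame 62 mm wide, mirror, round 68 mm cap with top at z = 160 mm): 0 at rest against its stop, grows anticlockwise from above, up to 2.1. A spring returns it to 0: about 1 N at the grip at rest, 3 N at 2 rad. Aiming takes about 0.1 to 1.7
- mirror_grip (a point): middle of the mirror head's upright round black grip, 14 mm in diameter, free from 166 to 216 mm above the bench (this point is at 190 mm), 80 mm from the turning axis on a flat 16 mm wide arm fixed to the cap; seen from above it lies 60 degrees clockwise from the line of sight and turns with the head
- wax_tin: bystander, to be left alone: round closed tin, 76 mm across, 52 mm high; origin at the centre of its underside
- cement_jar: bystander, to be left alone: small jar with grey cap, 64 mm across, 99 mm high; origin at the centre of its underside
- whetstone: bystander, to be left alone: grey whetstone, 46x135x24 mm; origin at the centre of its underside
- tape_roll: bystander, to be left alone: roll of tape lying flat, 104 mm across, 25 mm high; origin at the centre of its underside
- thread_spool_1: bystander, to be left alone: grey spool with pale thread, 44 mm across, 60 mm high; origin at the centre of its underside
- cork_block: bystander, to be left alone: cork block, 56x86x34 mm; origin at the centre of its underside
Mind the look-alikes: they are no part of the job. Leave any yellow look-alike of the packet_marked alone.

How it is judged:
By the outcome, as a careful person would: the job done as asked, in the order asked, and still so for the second after the job is handed in, while the arm keeps its last pose, push and grip.
It also fails if it takes over 40 s, if anything falls off the work surface, if the arm or the gripper's body presses on something with over 40 N, if the wrist force passes 120 N, or if a joint passes its speed limit or range.

## Working session

There is one attempt and no reset: what is moved stays moved. The work goes in short steps, Python scripts to look and compute and a shell command to move; the robot and the scene stay as the last step left them, time stands still between calls to the robot, and variables do not carry over. Pictures are saved under pics/ and viewed, at most 10 in all, crops included, and the job is handed in when it is done.

```bash
mkdir -p pics; cat > h.py <<'E'
import numpy as np, cv2
from rig import env
def ray(im,px):
    x=(px[0]-im["cx"])/im["fx"]; y=(px[1]-im["cy"])/im["fy"]
    rd=np.hypot(x,y); r=rd
    for _ in range(30): r=rd/(1+im["k1"]*r*r)
    s=r/rd if rd>0 else 1
    T=np.array(im["pose"]); return T[:3,3],T[:3,:3]@np.array([x*s,-y*s,-1])
def atz(im,px,z):
    o,d=ray(im,px); return o+d*(z-o[2])/d[2]
def proj(im,P):
    T=np.array(im["pose"]); p=T[:3,:3].T@(np.array(P)-T[:3,3])
    x,y=p[0]/-p[2],-p[1]/-p[2]; k=1+im["k1"]*(x*x+y*y)
    return np.array([im["cx"]+im["fx"]*x*k, im["cy"]+im["fy"]*y*k])
def tri(obs):
    A=np.zeros((3,3));b=np.zeros(3)
    for im,px in obs:
        o,d=ray(im,px); d=d/np.linalg.norm(d); M=np.eye(3)-np.outer(d,d); A+=M;b+=M@o
    return np.linalg.solve(A,b)
E
cat > a.py <<'E'
from h import *
np.set_printoptions(precision=3,suppress=True)
s=env.observe(); print(s["time_s"],s["position"],s["tool_rot"])
ims={c:env.get_image(c) for c in("scene","top")}
for c in ims: cv2.imwrite(f"pics/{c}0.png",ims[c]["image"]); print(c,np.array(ims[c]["pose"]))
for t,z in(("packet_centre",.025),("mark",.025),("mid_centre",.075),("viewer",0),("mirror_centre",.125),("mirror_grip",.19),("wax_tin",0),("cement_jar",0),("whetstone",0),("tape_roll",0),("thread_spool_1",0),("cork_block",0)):
    for c in ims:
        for d in env.tip_of(c,t)[:3]: print(t,c,np.array(d["centre"]),round(d["conf"],2),atz(ims[c],d["centre"],z)[:2])
E
python3 a.py
```

```text
0.0 [0.14  0.532 0.248] [[-0.967  0.255 -0.001]
 [ 0.255  0.967 -0.001]
 [ 0.    -0.001 -1.   ]]
scene [[ 0.553  0.364 -0.749 -0.188]
 [-0.833  0.243 -0.497 -0.538]
 [ 0.001  0.899  0.438  0.583]
 [ 0.     0.     0.     1.   ]]
top [[ 0.024  0.991 -0.131  0.406]
 [-1.     0.024 -0.002 -0.026]
 [ 0.001  0.131  0.991  1.319]
 [ 0.     0.     0.     1.   ]]
packet_centre scene [365.5 310.7] 0.97 [ 0.442 -0.345]
packet_centre scene [286.7 287.6] 0.93 [ 0.415 -0.162]
packet_centre scene [303.2 247.6] 0.39 [ 0.586 -0.107]
packet_centre top [326.  263.6] 0.98 [ 0.419 -0.164]
packet_centre top [386.7 259.3] 0.96 [ 0.436 -0.345]
mark scene [367.  309.1] 0.68 [ 0.448 -0.345]
mark scene [267.8 286.3] 0.58 [ 0.395 -0.123]
mark scene [343.6 306.4] 0.56 [ 0.429 -0.3  ]
mark top [309.6 276.2] 0.89 [ 0.381 -0.115]
mark top [374.8 263.7] 0.88 [ 0.422 -0.309]
mark top [315.5 219.6] 0.68 [ 0.55  -0.131]
mid_centre scene [306.  240.5] 0.96 [ 0.55  -0.134]
mid_centre top [313.4 220.9] 0.63 [ 0.541 -0.121]
mid_centre top [393.5 193.5] 0.59 [ 0.627 -0.354]
mid_centre top [317.2 218.4] 0.36 [ 0.548 -0.131]

[... 441 characters left out ...]

wax_tin top [259.1 171.1] 0.76 [0.701 0.046]
cement_jar scene [312.2 231.7] 0.93 [ 0.714 -0.065]
cement_jar top [297. 167.] 0.9 [ 0.717 -0.072]
whetstone scene [192.3 264.3] 0.69 [0.386 0.116]
whetstone top [236.2 274.2] 0.87 [0.381 0.105]
tape_roll scene [163.2 239. ] 0.63 [0.431 0.281]
tape_roll scene [230.1 241. ] 0.24 [0.533 0.109]
tape_roll top [181.6 255.9] 0.61 [0.432 0.274]
tape_roll top [374.9 264.4] 0.48 [ 0.42  -0.315]
thread_spool_1 scene [240.2 269. ] 0.81 [ 0.44  -0.003]
thread_spool_1 top [272.8 259.5] 0.47 [ 0.428 -0.004]
thread_spool_1 top [296.9 169.1] 0.37 [ 0.711 -0.072]
cork_block scene [402.8 277.7] 0.91 [ 0.637 -0.368]
cork_block top [391.6 195.4] 0.85 [ 0.634 -0.368]
```

```bash
python3 -c "
import cv2
a=cv2.imread('pics/scene0.png')[150:360,130:450];b=cv2.imread('pics/top0.png')[150:310,160:440]
a=cv2.resize(a,(457,300));b=cv2.resize(b,(525,300))
cv2.imwrite('pics/c1.png',cv2.resize(cv2.imread('pics/scene0.png')[150:360,130:450],None,fx=2.5,fy=2.5,interpolation=2))
cv2.imwrite('pics/c2.png',cv2.resize(cv2.imread('pics/top0.png')[140:310,150:430],None,fx=2.85,fy=2.85,interpolation=2))
"
```

```text
(no output)
```

View pics/c1.png

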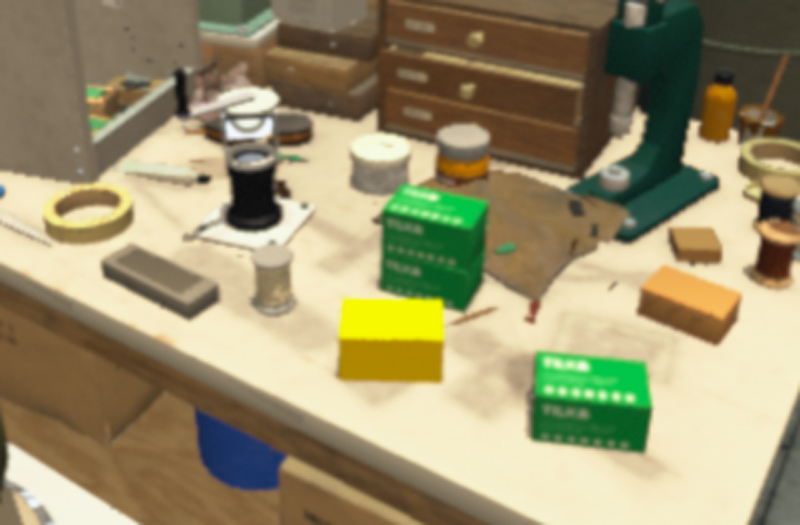

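View pics/c2.png

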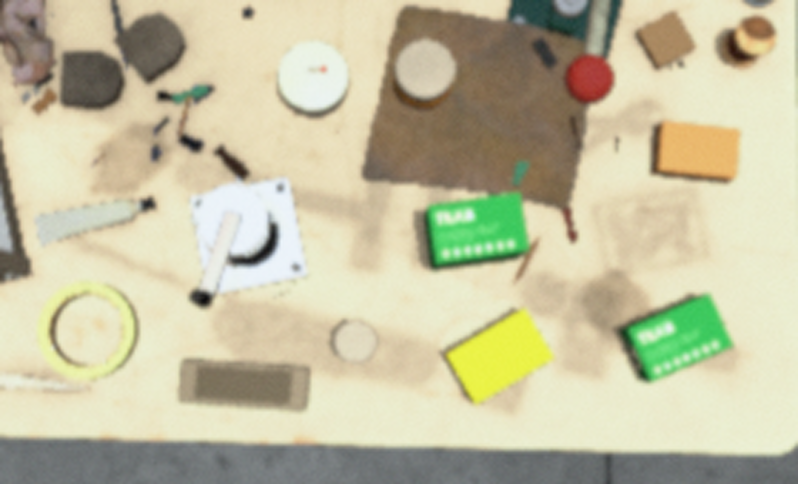

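The loose green packet is at scene px (366,310) and top px (387,259). The yellow look-alike is at scene (287,288) and top (326,264). The third candidate is the column, at scene (306,240) and top (316,220). The loose green packet fits because it is green and lies alone on the bench. Next I measure the top faces and the grip.

```bash
cat > b.py <<'E'
from h import *
np.set_printoptions(precision=4,suppress=True)
def faces(im,zs,show=True):
    hsv=cv2.cvtColor(im["image"],cv2.COLOR_BGR2HSV)
    m=cv2.inRange(hsv,(50,140,125),(80,255,255))
    m=cv2.morphologyEx(m,cv2.MORPH_CLOSE,np.ones((5,5)))
    cs,_=cv2.findContours(m,cv2.RETR_EXTERNAL,cv2.CHAIN_APPROX_NONE)
    for c in cs:
        if cv2.contourArea(c)<300: continue
        c=cv2.convexHull(c)[:,0].astype(float)
        for z in zs:
            w=np.array([atz(im,p,z)[:2] for p in c])
            (cx,cy),(a,b),th=cv2.minAreaRect((w*1000).astype(np.float32))
            if a>b: a,b,th=b,a,th+90
            # th: direction of short side a
            print("px",c.mean(0),"z",z,"ctr",cx/1000,cy/1000,"size",a,b,"long dir deg",(th+90)%180)
if __name__=="__main__":
    im=env.get_image("top"); faces(im,(.05,.1))
    im2=env.get_image("scene"); faces(im2,(.05,.1))
    for t in("mirror_grip","mirror_centre","mid_centre","packet_centre"):
        A=env.tip_of("top",t)[:2];B=env.tip_of("scene",t)[:2]
        for a in A:
            for b in B: print(t,a["centre"],b["centre"],tri([(im,a["centre"]),(im2,b["centre"])]))
E
python3 b.py
```

```text
px [388.0909 256.4545] z 0.05 ctr 0.4407401733398438 -0.34129913330078127 size 55.86478805541992 91.18065643310547 long dir deg 113.76272392272949
px [388.0909 256.4545] z 0.1 ctr 0.4393644409179687 -0.3288936767578125 size 53.663604736328125 87.58795166015625 long dir deg 113.76272201538086
px [313.7857 220.4286] z 0.05 ctr 0.5462164306640624 -0.1323749237060547 size 60.63616180419922 95.21044158935547 long dir deg 99.9074478149414
px [313.7857 220.4286] z 0.1 ctr 0.5406846923828125 -0.12820147705078125 size 58.24699401855469 91.45897674560547 long dir deg 99.90746402740479
px [186.2     44.2667] z 0.05 ctr 1.092619384765625 0.295777587890625 size 64.47334289550781 103.08543395996094 long dir deg 104.61539936065674
px [186.2     44.2667] z 0.1 ctr 1.065558349609375 0.28308099365234374 size 61.93292999267578 99.0236587524414 long dir deg 104.61541271209717
px [367.5625 302.4375] z 0.05 ctr 0.44116250610351565 -0.343637939453125 size 58.954376220703125 92.47356414794922 long dir deg 114.79801940917969
px [367.5625 302.4375] z 0.1 ctr 0.38210549926757814 -0.36186016845703123 size 53.42
[... 267 characters left out ...]
02506103515625 size 61.04301071166992 94.99575805664062 long dir deg 100.75205326080322
mirror_grip [218.4, 242.8] [202.4, 186.2] [0.4654 0.1347 0.1924]
mirror_centre [232.1, 219.8] [229.4, 199.5] [0.5338 0.1066 0.1345]
mirror_centre [236.4, 274.0] [229.4, 199.5] [0.4121 0.0517 0.1982]
mid_centre [316.2, 221.4] [304.9, 241.6] [ 0.5415 -0.1318  0.0746]
mid_centre [316.2, 221.4] [193.1, 265.2] [ 0.4263 -0.0458  0.0872]
packet_centre [388.0, 258.8] [286.1, 288.3] [ 0.3853 -0.267   0.1116]
packet_centre [388.0, 258.8] [364.8, 310.5] [ 0.4367 -0.3463  0.0304]
packet_centre [326.2, 263.6] [286.1, 288.3] [ 0.4174 -0.1623  0.022 ]
packet_centre [326.2, 263.6] [364.8, 310.5] [ 0.4521 -0.2501 -0.0218]
```

```bash
python3 -m pendant '[[1,-0.056,-0.024,-0.012,0,0,0.178],[1,-0.112,-0.048,-0.024,0,0,0.356],[1,-0.168,-0.072,-0.036,0,0,0.534],[1,-0.224,-0.096,-0.05,0,0,0.712],[1,-0.28,-0.12,-0.06,0,0,0.89]]' 40
cat > d.py <<'E'
import sys; from h import *
np.set_printoptions(precision=4,suppress=True)
s=env.observe(); R=np.array(s["tool_rot"]); p=np.array(s["position"])
t=np.array([float(v) for v in sys.argv[1:4]]); yaw=float(sys.argv[4])
cur=np.degrees(np.arctan2(R[1,1],R[0,1]))
print("t",s["time_s"],"pos",p,"yaw",cur,"q",np.array(s["q"]),"\nshift",R.T@(t-p),"n",np.linalg.norm(t-p)/.0625,"turn",np.radians(-(yaw-cur)), "z",R[:,2])
E
python3 d.py 0.441 -0.343 0.25 24.3
```

```text
time_s: 2.42
position: [0.3818, 0.343, 0.3091]
tool_rot: [[-0.405, 0.914, 0.001], [0.914, 0.405, 0.001], [0.0, 0.001, -1.0]]
ft_force: [0.4, 0.7, 0.2]
grip_width: 0.0855
gripper_force: 0.0
t 2.425 pos [0.3818 0.343  0.3091] yaw 23.898863889824792 q [28.6975 15.8665 73.1748  0.0044 90.8986  4.7987] 
shift [-0.6512 -0.2238  0.0588] n 11.056869825679508 turn -0.007001145871200119 z [ 0.0009  0.0006 -1.    ]
```

```bash
python3 -m pendant '[[1,-0.059,-0.020,0,0,0,0],[1,-0.118,-0.040,0,0,0,0],[1,-0.177,-0.060,0,0,0,0],[1,-0.236,-0.080,0,0,0,0],[1,-0.295,-0.100,0,0,0,0]]' | head -2
python3 -m pendant '[[1,-0.059,-0.020,0,0,0,0],[1,-0.118,-0.040,0,0,0,0],[1,-0.177,-0.060,0,0,0,0],[1,-0.236,-0.080,0.02,0,0,0],[1,-0.290,-0.100,0.04,0,0,0]]' | head -2
python3 d.py 0.441 -0.343 0.22 24.3
cat > w.py <<'E'
import sys; from h import *
from b import faces
im=env.get_image("wrist"); cv2.imwrite("pics/%s.png"%sys.argv[1],im["image"])
faces(im,[float(v) for v in sys.argv[2:]])
for t in("mark","packet_centre"): print(t,[(d["centre"],round(d["conf"],2)) for d in env.tip_of("wrist",t)[:2]])
E
python3 w.py w1 .05
```

```text
time_s: 3.05
position: [0.4101, 0.0324, 0.3086]
time_s: 3.68
position: [0.438, -0.272, 0.2685]
t 3.675 pos [ 0.438  -0.272   0.2685] yaw 24.214074999149883 q [-45.0232  17.4788  77.5585   0.0074  84.8996 -69.2379] 
shift [-0.0659 -0.0264  0.0485] n 1.3762190045460747 turn -0.001499674174613482 z [ 0.0009 -0.0007 -1.    ]
px [258.5882 241.5882] z 0.05 ctr 0.4425545654296875 -0.3455926513671875 size 57.70377731323242 89.66136932373047 long dir deg 114.75334930419922
px [454.2632  99.5789] z 0.05 ctr 0.5685856323242188 -0.1168496551513672 size 67.9735107421875 109.15231323242188 long dir deg 99.55135345458984
mark [([253.9, 197.2], 0.96), ([301.9, 31.0], 0.91)]
packet_centre [([256.0, 233.8], 0.84), ([304.4, 78.5], 0.62)]
```

View pics/w1.png

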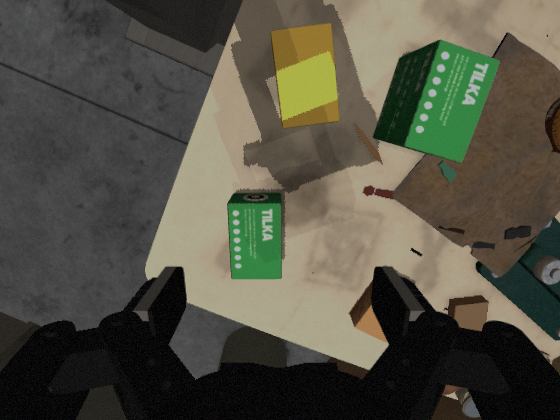

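The mark shows at (256,197) in the wrist view, on the mirror-side end of the green loose packet (258,240). The yellow one is at (305,75). I'll take one enlarged crop to confirm, then grasp.

```bash
python3 -c "
import cv2
cv2.imwrite('pics/c3.png',cv2.resize(cv2.imread('pics/w1.png')[180:290,200:310],None,fx=4,fy=4,interpolation=2))"; python3 d.py 0.4415 -0.344 0.13 24.5
```

```text
t 3.825 pos [ 0.4375 -0.2718  0.2672] yaw 24.0411979531404 q [-45.0343  17.5813  77.6278  -0.002   84.9605 -69.0753] 
shift [-0.0679 -0.0256  0.137 ] n 2.481144984722928 turn -0.008007606332589318 z [-0.0021  0.0021 -1.    ]
```

View pics/c3.png

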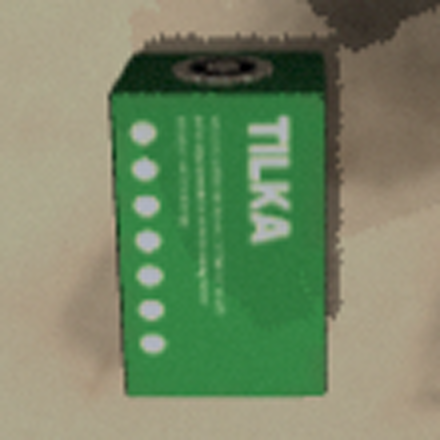

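Crop confirms it: the round mark with a black ring is on the green packet's end, at crop (222,68).

```bash
python3 - <<'E'
from h import *
im=env.get_image("wrist")
w=np.array([atz(im,(200+x/4,180+y/4),.05)[:2] for x,y in((110,95),(325,95),(327,395),(127,395))]);print(w,w.mean(0))
d=w[0]+w[1]-w[2]-w[3];print(np.degrees(np.arctan2(d[1],d[0])),np.linalg.norm(d)/2,np.linalg.norm(w[0]-w[1]))
E
python3 -m pendant '[[1,-0.035,-0.013,0.04,0,0,-0.008],[1,-0.068,-0.0255,0.08,0,0,-0.008],[1,-0.068,-0.0255,0.137,0,0,-0.008],[1,-0.068,-0.0255,0.137,0,0,-0.008]]' | head -5
python3 d.py 0.4415 -0.344 0.03 24.5; python3 w.py w2 .05
```

```text
[[ 0.39491153 -0.31295986]
 [ 0.44937698 -0.28867837]
 [ 0.48788333 -0.37292291]
 [ 0.43337171 -0.39739358]] [ 0.44138589 -0.34298868]
114.52683178962555 0.09270410480759395 0.05963284308624631
time_s: 4.38
position: [0.442, -0.3401, 0.1297]
tool_rot: [[-0.419, 0.908, -0.004], [0.908, 0.419, 0.005], [0.007, -0.002, -1.0]]
ft_force: [0.3, -0.1, 0.7]
grip_width: 0.0856
t 4.375 pos [ 0.442  -0.3401  0.1297] yaw 24.756660732373593 q [-49.7426  29.1635  83.2369   0.0098  68.0007 -74.5026] 
shift [-0.0041 -0.0019  0.0997] n 1.596609952049926 turn 0.004479574840499199 z [-0.0044  0.0054 -1.    ]
mark [([458.3, 319.4], 0.37)]
packet_centre []
```

View pics/w2.png

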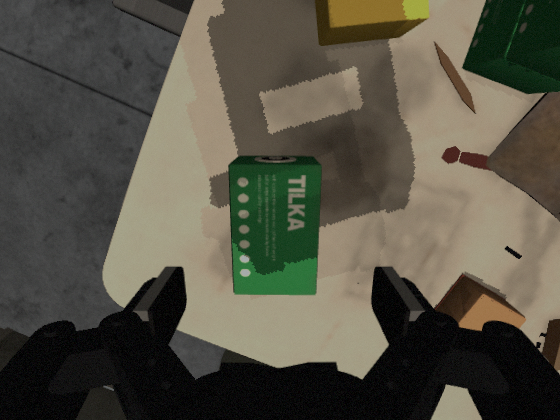

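Packet is centred between the fingers (columns 233–320 against finger middle 280). Descending and gripping.

```bash
python3 -m pendant '[[1,-0.003,-0.001,0.05,0,0,0.004],[1,-0.003,-0.001,0.098,0,0,0.004],[1,-0.003,-0.001,0.098,0,0,0.004],[0.4,-0.003,-0.001,0.098,0,0,0.004],[0.4,-0.003,-0.001,0.098,0,0,0.004]]' 40
python3 -m pendant '[[0.4,0,0,0,0,0,0],[0.4,0,0,0,0,0,0],[0.4,0,0,-0.05,0,0,0],[0.4,0,0,-0.11,0,0,0],[0.4,0,0,-0.17,0,0,0]]'
python3 d.py 0.543 -0.130 0.21 10.3
```

```text
time_s: 5.15
position: [0.4441, -0.3465, 0.0369]
tool_rot: [[-0.414, 0.91, 0.003], [0.91, 0.414, -0.004], [-0.005, 0.001, -1.0]]
ft_force: [-0.4, 1.3, 9.3]
grip_width: 0.0595
gripper_force: 43.4
time_s: 5.78
position: [0.443, -0.3452, 0.2079]
tool_rot: [[-0.414, 0.91, 0.002], [0.91, 0.414, -0.002], [-0.003, 0.001, -1.0]]
ft_force: [0.1, -0.8, -1.0]
grip_width: 0.0595
gripper_force: 44.5
t 5.775 pos [ 0.443  -0.3452  0.2079] yaw 24.470179959602405 q [-50.0083  24.7166  76.5604   0.0024  78.5514 -74.4789] 
shift [ 0.1545  0.1802 -0.0024] n 3.7975303543857133 turn 0.24731629589517903 z [ 0.002  -0.0023 -1.    ]
```

```bash
python3 -m pendant '[[0.4,0.013,0.049,-0.02,0,0,0.08],[0.4,0.026,0.098,-0.04,0,0,0.16],[0.4,0.038,0.146,-0.062,0,0,0.247],[0.4,0.038,0.146,-0.062,0,0,0.247]]'
python3 d.py 0.543 -0.130 0.21 10.3; python3 w.py w3 .1
```

```text
time_s: 6.28
position: [0.5623, -0.2481, 0.2695]
tool_rot: [[-0.183, 0.983, 0.005], [0.983, 0.183, -0.003], [-0.004, 0.005, -1.0]]
ft_force: [-2.0, -1.2, -1.5]
grip_width: 0.0594
gripper_force: 44.6
t 6.275 pos [ 0.5623 -0.2481  0.2695] yaw 10.520705993093236 q [-34.8392  27.612   61.2577   0.0285  90.7665 -45.3588] 
shift [0.1199 0.0023 0.059 ] n 2.137672283793073 turn 0.0038520462583608137 z [ 0.0055 -0.0032 -1.    ]
px [203.4286 194.2857] z 0.1 ctr 0.50048193359375 -0.25924417114257814 size 23.448135375976562 25.302906036376953 long dir deg 10.292994499206543
px [274.0625  75.25  ] z 0.1 ctr 0.5357637329101562 -0.15283889770507814 size 49.00218200683594 57.35144805908203 long dir deg 54.73448181152344
px [301.5  15.1] z 0.1 ctr 0.5564254760742188 -0.08895689392089844 size 19.97428321838379 39.30901336669922 long dir deg 145.04541397094727
mark [([279.2, 168.3], 0.7), ([144.3, 33.9], 0.69)]
packet_centre [([161.6, 78.6], 0.6)]
```

View pics/w3.png

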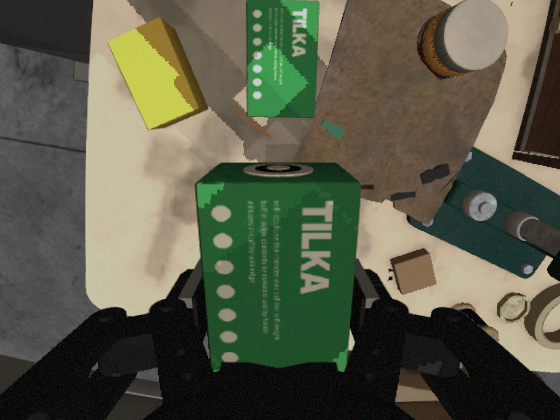

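The wrist view shows the column's top face at (247–318, 0–117). The held packet is squarely gripped, its marked end's top edge running (197,183)–(359,183). I'll work out both poses by refining these edges.

```bash
python3 - <<'E'
from h import *
np.set_printoptions(precision=4,suppress=True)
im=env.get_image("wrist"); s=env.observe(); p=np.array(s["position"]); print(p)
I=cv2.imread("pics/w3.png")
P=lambda u,v,z: atz(im,(u,v),z)[:2]
ang=lambda d: np.degrees(np.arctan2(d[1],d[0]))
# column edges by green-excess transitions
g=I.astype(int); G=g[:,:,1]-np.maximum(g[:,:,0],g[:,:,2])
L=[];Rr=[]
for v in range(5,112,6):
    row=G[v]; c=np.where(row[225:345]>25)[0]+225; L.append((c.min()-.5,v)); Rr.append((c.max()+.5,v))
B=[]
for u in range(252,314,4):
    c=np.where(G[60:140,u]>25)[0]+60; B.append((u,c.max()+.5))
print(np.array(L)[::4],np.array(Rr)[::4],np.array(B)[::4])
def line(pts,z):
    w=np.array([P(*q,z) for q in pts],dtype=np.float32)
    vx,vy,x,y=cv2.fitLine(w,cv2.DIST_HUBER,0,.001,.001).ravel(); return np.array([x,y]),np.array([vx,vy])
l,r,b=line(L,.1),line(Rr,.1),line(B,.1)
print("col left",ang(l[1]),"right",ang(r[1]),"bottom",ang(b[1]))
def ix(a,c): t=np.linalg.solve(np.c_[a[1],-c[1]],c[0]-a[0]); return a[0]+t[0]*a[1]
cl,cr=ix(l,b),ix(r,b); print("corners",cl,cr,np.linalg.norm(cl-cr))
e=np.radians(100.3); Y=np.array([np.cos(e),np.sin(e)])
print("col centre",(cl+cr)/2+.0475*Y)
# held packet
zt=p[2]+.0131
hl,hr,hl2,hr2=P(197,183,zt),P(359,183,zt),P(209,330,zt),P(351,330,zt)
print("held w",np.linalg.norm(hl-hr),np.linalg.norm(hl2-hr2),"front dir",ang(hr-hl),"side",ang(hl-hl2),ang(hr-hr2))
m=(hl+hr)/2; print("front mid",m,"centre-TCP",m-.0475*Y-p[:2])
E
```

```text
[ 0.5593 -0.2508  0.2661]
[[246.5   5. ]
 [246.5  29. ]
 [246.5  53. ]
 [246.5  77. ]
 [246.5 101. ]] [[318.5   5. ]
 [317.5  29. ]
 [316.5  53. ]
 [315.5  77. ]
 [314.5 101. ]] [[252.  116.5]
 [268.  116.5]
 [284.  116.5]
 [300.  116.5]]
col left -80.86576 right -80.744095 bottom 10.36944
corners [ 0.52   -0.1839] [ 0.5782 -0.1733] 0.059178934
col centre [ 0.5406 -0.1319]
held w 0.05853227939616572 0.059836092762581526 front dir 10.316688778293175 side 100.48803718705398 101.67547685920097
front mid [ 0.5513 -0.2014] centre-TCP [0.0004 0.0027]
```

```bash
python3 -m pendant '[[0.4,0.06,0.001,0.015,0,0,0.008],[0.4,0.1177,0.0024,0.04,0,0,0.008],[0.4,0.1177,0.0024,0.065,0,0,0.008],[0.4,0.1177,0.0024,0.065,0,0,0.008]]'
python3 - <<'E'
from h import *
a=[]
for c in("scene","top","wrist"):
    im=env.get_image(c); a.append(env.observe()["position"]); cv2.imwrite(f"pics/{c}4.png",im["image"])
print(np.array(a))
w=cv2.imread("pics/wrist4.png"); s=cv2.imread("pics/scene4.png")[180:330,220:400]
s=cv2.resize(s,(480,400),interpolation=2); w=w[80:400,120:440]; w=cv2.resize(w,(320,320)); 
o=np.zeros((400,800,3),np.uint8); o[:,:480]=s; o[:320,480:]=w; cv2.imwrite("pics/c4.png",o)
E
```

```text
time_s: 6.98
position: [0.5403, -0.1343, 0.1997]
tool_rot: [[-0.171, 0.985, -0.003], [0.985, 0.171, 0.001], [0.002, -0.003, -1.0]]
ft_force: [0.0, -0.5, -1.1]
grip_width: 0.0593
gripper_force: 44.6
[[ 0.54107005 -0.1350128   0.20095308]
 [ 0.54154316 -0.13533387  0.20162069]
 [ 0.54174893 -0.1353975   0.20185232]]
```

View pics/c4.png

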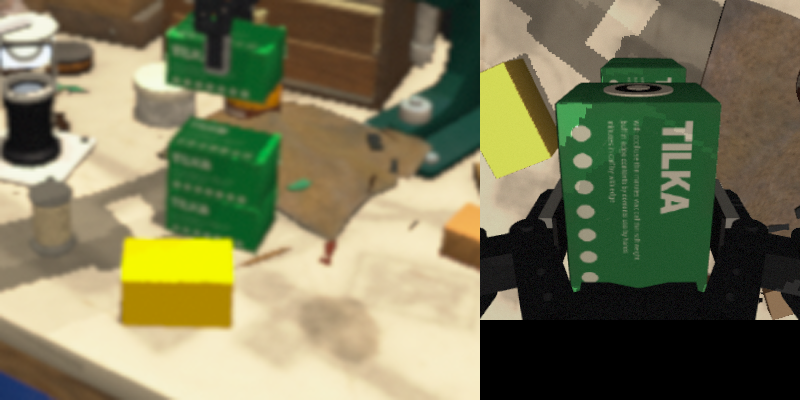

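```bash
python3 -c "
import cv2
a=cv2.imread('pics/wrist4.png')[125:200,185:370]
cv2.imwrite('pics/c5.png',cv2.resize(a,None,fx=4,fy=4,interpolation=0))"
```

```text
(no output)
```

View pics/c5.png

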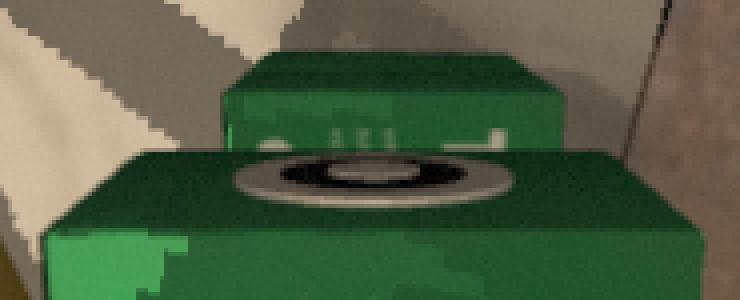

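```bash
python3 - <<'E'
from h import *
np.set_printoptions(precision=4,suppress=True)
im=env.get_image("wrist"); p=np.array(env.observe()["position"]);print(p)
def e(a,b,z):
    A,B=atz(im,a,z)[:2],atz(im,b,z)[:2]; d=B-A
    return (A+B)/2,np.linalg.norm(d),np.degrees(np.arctan2(d[1],d[0]))
print("col",e((240.75,147.75),(325.75,147.75),.1))
for z in(.155,.16,.165,.17): print(z,"bot",e((220,163),(338,163),z),"top",e((195.75,182.75),(360.75,182.75),z+.05))
E
```

```text
[ 0.5418 -0.1353  0.2018]
col (array([ 0.5374, -0.0839]), np.float64(0.05969232010378608), np.float64(9.786795174604691))
0.155 bot (array([ 0.5348, -0.0873]), np.float64(0.06374407337227186), np.float64(9.758241554029318)) top (array([ 0.5344, -0.088 ]), np.float64(0.06462156494974979), np.float64(9.747645413678278))
0.16 bot (array([ 0.5346, -0.0866]), np.float64(0.06190355865848035), np.float64(9.758241554029322)) top (array([ 0.5342, -0.087 ]), np.float64(0.06199827959659725), np.float64(9.747645413678255))
0.165 bot (array([ 0.5345, -0.0859]), np.float64(0.06006304394468884), np.float64(9.7582415540293)) top (array([ 0.534, -0.086]), np.float64(0.059374994243444716), np.float64(9.74764541367826))
0.17 bot (array([ 0.5344, -0.0852]), np.float64(0.05822252923089721), np.float64(9.75824155402931)) top (array([ 0.5339, -0.085 ]), np.float64(0.056751708890292074), np.float64(9.747645413678281))
```

Yaw matches; the fix is +3.4 mm in tool y and +1.5 mm in tool x, and the gap is about 64 mm.

```bash
python3 -m pendant '[[0.4,0.0015,0.0034,0,0,0,0],[0.4,0.0015,0.0034,0.03,0,0,0],[0.4,0.0015,0.0034,0.054,0,0,0],[0.4,0.0015,0.0034,0.058,0,0,0],[0.4,0.0015,0.0034,0.058,0,0,0]]'
python3 - <<'E'
from h import *
im=env.get_image("wrist"); cv2.imwrite("pics/w5.png",im["image"]); a=im["image"][125:200,185:370]
b=env.get_image("scene")["image"]; cv2.imwrite("pics/scene5.png",b)
o=np.zeros((600,740,3),np.uint8); o[:300]=cv2.resize(a,None,fx=4,fy=4,interpolation=0); o[300:,:400]=cv2.resize(b[180:285,250:390],(400,300),interpolation=2); cv2.imwrite("pics/c6.png",o)
E
```

```text
time_s: 7.8
position: [0.5451, -0.1324, 0.1435]
tool_rot: [[-0.171, 0.985, 0.001], [0.985, 0.171, -0.0], [-0.001, 0.001, -1.0]]
ft_force: [-0.1, -0.0, -0.8]
grip_width: 0.0593
gripper_force: 44.6
```

View pics/c6.png

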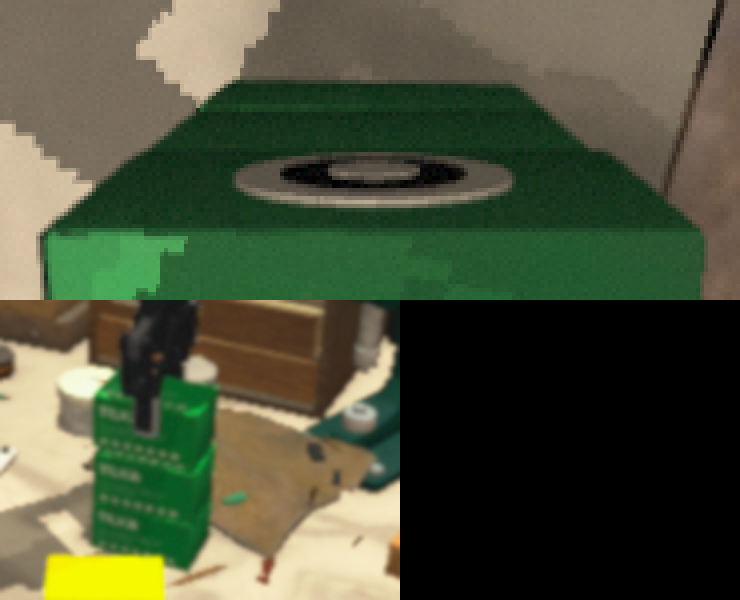

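Column edges show at crop row 152, columns 150–590, and the held packet's at 140–612. They agree within about 1 mm, so I'll set it down.

```bash
python3 -m pendant '[[0.4,0,-0.0005,0.003,0,0,0],[0.4,0,-0.0005,0.005,0,0,0],[0.4,0,-0.0005,0.006,0,0,0],[0.4,0,-0.0005,0.006,0,0,0]]'
```

```text
time_s: 8.4
position: [0.5441, -0.1322, 0.1371]
tool_rot: [[-0.171, 0.985, 0.0], [0.985, 0.171, -0.0], [-0.0, 0.0, -1.0]]
ft_force: [-1.5, 0.4, 3.3]
grip_width: 0.0592
gripper_force: 45.0
```

```bash
python3 -m pendant '[[0.8,0,0,0,0,0,0],[0.9,0,0,0,0,0,0],[1,0,0,0,0,0,0],[1,0,0,0,0,0,0],[1,0,0,-0.02,0,0,0]]'
python3 -m pendant '[[1,0,0,-0.06,0,0,0],[1,0,0,-0.12,0,0,0]]'
python3 - <<'E'
from h import *
from b import faces
for c in("top","scene"):
    im=env.get_image(c); cv2.imwrite(f"pics/{c}6.png",im["image"]); faces(im,(.15,))
im=env.get_image("wrist"); cv2.imwrite("pics/w6.png",im["image"])
a=cv2.resize(im["image"],(400,300));s=cv2.imread("pics/scene6.png")[160:310,190:390];s=cv2.resize(s,(400,300),interpolation=2)
cv2.imwrite("pics/c7.png",np.hstack([a,s]))
E
python3 d.py 0.4655 0.138 0.28 0
```

```text
time_s: 9.02
position: [0.5435, -0.132, 0.1559]
tool_rot: [[-0.171, 0.985, -0.003], [0.985, 0.171, 0.001], [0.002, -0.003, -1.0]]
ft_force: [-0.3, 0.3, 0.5]
grip_width: 0.0855
gripper_force: 0.0
time_s: 9.28
position: [0.5438, -0.1321, 0.2783]
tool_rot: [[-0.171, 0.985, -0.001], [0.985, 0.171, 0.0], [0.0, -0.001, -1.0]]
ft_force: [0.9, 0.1, -0.6]
grip_width: 0.0854
gripper_force: 0.0
px [186.1429  43.3571] z 0.15 ctr 1.0386298828125 0.27039352416992185 size 59.34038162231445 94.80883026123047 long dir deg 104.33802890777588
t 9.425 pos [ 0.5448 -0.1325  0.2798] yaw 9.860999360773771 q [-25.7641  21.5998  69.4156   0.0025  88.6021 -35.6246] 
shift [ 0.2801 -0.0318 -0.0015] n 4.50984476284573 turn 0.1721069063825585 z [ 0.006  -0.0029 -1.    ]
```

View pics/c7.png

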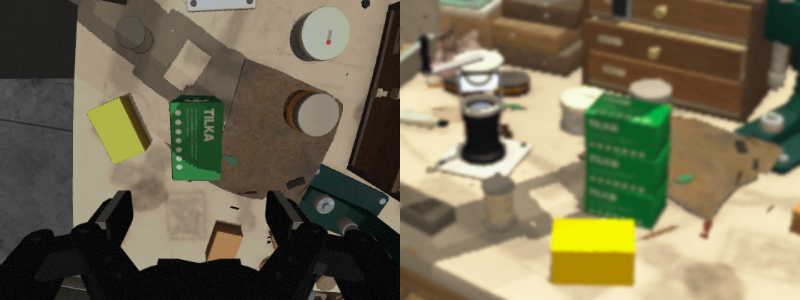

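The stack of three stands squarely in both views. Now to the mirror grip, turning the jaws to close along the grip's tangent.

```bash
python3 -m pendant '[[1,0.05,0.01,-0.02,0,0,-0.175],[1,0.10,0.02,-0.03,0,0,-0.35],[1,0.15,0.03,-0.03,0,0,-0.525],[1,0.20,0.04,-0.03,0,0,-0.7],[1,0.226,0.044,-0.03,0,0,-0.87]]' |head -2
python3 -m pendant '[[1,0,0,0,0,0,-0.09],[1,0,0,0,0,0,-0.09]]' |head -2
python3 - <<'E'
from h import *
np.set_printoptions(precision=4,suppress=True)
ims={c:env.get_image(c) for c in("wrist","top","scene")}
cv2.imwrite("pics/w7.png",ims["wrist"]["image"])
for t,z in(("mirror_grip",.19),("mirror_centre",.125),("viewer",0)):
    obs=[]
    for c in ims:
        for d in env.tip_of(c,t)[:1]:
            obs.append((ims[c],d["centre"])); print(t,c,d["centre"],round(d["conf"],2),atz(ims[c],d["centre"],z))
    if len(obs)>1: print("tri",tri(obs))
E
python3 d.py .4655 .138 .25 65
```

```text
time_s: 10.05
position: [0.5482, 0.1003, 0.3053]
time_s: 10.3
position: [0.5485, 0.0982, 0.3055]
mirror_grip wrist [271.1, 89.5] 0.68 [0.4641 0.1326 0.19  ]
mirror_grip top [216.9, 243.5] 0.61 [0.4626 0.1399 0.19  ]
mirror_grip scene [198.9, 187.8] 0.83 [0.4574 0.1377 0.19  ]
tri [0.462  0.1375 0.1889]
mirror_centre top [218.3, 243.2] 0.68 [0.4668 0.1457 0.125 ]
mirror_centre scene [231.8, 200.8] 0.84 [0.5482 0.1068 0.125 ]
tri [0.491  0.1105 0.1479]
viewer wrist [280.9, 162.4] 0.89 [0.5388 0.1071 0.    ]
viewer top [237.4, 220.7] 0.95 [0.5438 0.1078 0.    ]
tri [ 0.5413  0.1074 -0.0004]
t 10.9 pos [0.5488 0.0979 0.3068] yaw 64.84691682586487 q [ -2.0508  20.6496  66.4957  -0.0002  92.8527 -66.8977] 
shift [0.0924 0.0009 0.0568] n 1.7354672386893935 turn -0.0026718054180619026 z [ 0. -0. -1.]
```

View pics/w7.png

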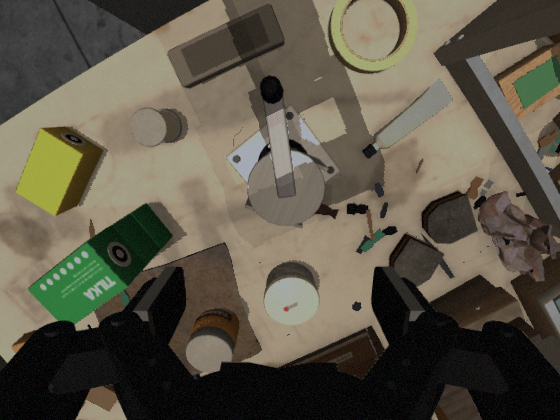

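Wrist view: the grip's top is at (271,87), the cap circle's centre at (286,188), and the stack at left with the mark at (119,254). I'll fit the axis, the grip and the aim angle.

```bash
python3 - <<'E'
from h import *
np.set_printoptions(precision=4,suppress=True)
im=env.get_image("wrist")
print("cap",atz(im,(286,188),.16),"edges",atz(im,(247,188),.16),atz(im,(325,188),.16))
g=atz(im,(271,87),.216); print("grip top",g)
def axis_from(P): pass
# stack top: far-edge/corners on z=.15, mark on z=.125
print("mark",atz(im,(119,254),.125))
m=env.tip_of("wrist","mark")[:3]; print([(d["centre"],round(d["conf"],2),atz(im,d["centre"],.125)[:2]) for d in m])
for c in("top","scene"):
    I=env.get_image(c); hsv=cv2.cvtColor(I["image"],cv2.COLOR_BGR2HSV)
    print(c,[(d["centre"],round(d["conf"],2),atz(I,d["centre"],.125)[:2]) for d in env.tip_of(c,"packet_centre")[:3]])
E
```

```text
cap [0.541  0.1095 0.16  ] edges [0.5266 0.0788 0.16  ] [0.5554 0.1402 0.16  ]
grip top [0.4652 0.1325 0.216 ]
mark [ 0.5376 -0.0834  0.125 ]
[([120.2, 250.5], 0.9, array([ 0.5347, -0.08  ])), ([78.2, 136.4], 0.83, array([ 0.4162, -0.0527]))]
top [([317.6, 220.4], 0.9, array([ 0.537 , -0.1284])), ([327.5, 263.0], 0.84, array([ 0.4197, -0.1572])), ([260.7, 169.0], 0.41, array([0.6795, 0.0346]))]
scene [([285.9, 289.3], 0.94, array([ 0.3018, -0.2309])), ([302.3, 223.1], 0.59, array([ 0.545 , -0.1246]))]
```

```bash
python3 -m pendant '[[0.8,0.05,-0.0015,0,0,0,0],[0.6,0.0923,-0.0027,0.02,0,0,0],[0.6,0.0923,-0.0027,0.07,0,0,0],[0.6,0.0923,-0.0027,0.113,0,0,0],[0.6,0.0923,-0.0027,0.113,0,0,0]]' 40
python3 - <<'E'
from h import *
im=env.get_image("wrist"); cv2.imwrite("pics/w8.png",im["image"]); print(env.observe()["position"])
E
```

```text
time_s: 11.82
position: [0.4629, 0.1347, 0.192]
tool_rot: [[-0.905, 0.425, -0.006], [0.425, 0.905, -0.0], [0.005, -0.003, -1.0]]
ft_force: [-1.0, 0.3, 1.0]
grip_width: 0.0515
gripper_force: 0.0
[0.46412889 0.13476473 0.19403163]
```

View pics/w8.png

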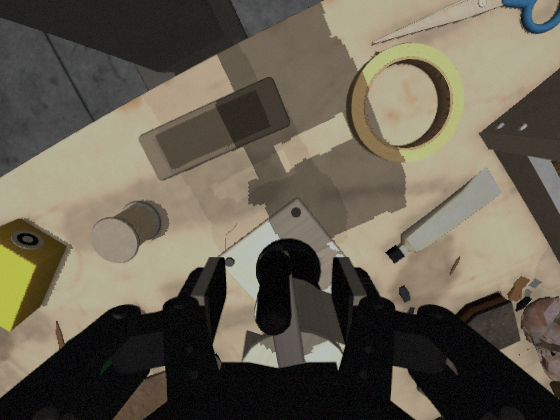

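The grip's post stands between the fingers at about (273,295), with the fingers at 205 and 350. I've used up the viewing budget, so from here I go by numbers only. Closing.

```bash
python3 -m pendant '[[0.3,0,0,0,0,0,0],[0,0,0,0,0,0,0],[0,0,0,0,0,0,0],[0,0,0,0,0,0,0],[0,0,0,0,0,0,0]]' 50
python3 d.py .4707 .0703 .193 112
```

```text
time_s: 12.5
position: [0.4639, 0.1333, 0.1954]
tool_rot: [[-0.905, 0.425, 0.001], [0.425, 0.905, -0.004], [-0.002, -0.003, -1.0]]
ft_force: [-6.8, -10.1, 9.2]
grip_width: 0.0131
gripper_force: 48.7
t 12.5 pos [0.4639 0.1333 0.1954] yaw 64.85892996372237 q [  2.0477  17.952   89.8158  -0.2152  72.1976 -62.7456] 
shift [-0.033  -0.0541  0.0026] n 1.01465572303176 turn -0.8227668850462873 z [ 0.0007 -0.0036 -1.    ]
```

```bash
python3 -m pendant '[[0,-0.0012,-0.0063,0,0,0,-0.08],[0,-0.0027,-0.0127,0,0,0,-0.162],[0,-0.005,-0.0187,0,0,0,-0.243],[0,-0.0073,-0.0246,0,0,0,-0.324],[0,-0.0073,-0.0246,0,0,0,-0.324]]'
python3 - <<'E'
from h import *
np.set_printoptions(precision=4,suppress=True)
p=np.array(env.observe()["position"])
for C in((.541,.1085),(.5413,.1074)):
    v=p[:2]-C; print(np.linalg.norm(v),np.degrees(np.arctan2(v[1],v[0])))
im=env.get_image("wrist"); t=env.get_image("top"); s=env.get_image("scene")
for c,I in(("wrist",im),("top",t),("scene",s)):
    for n,z in(("mark",.125),("mirror_grip",.19),("viewer",0)): print(c,n,[(d["centre"],round(d["conf"],2),atz(I,d["centre"],z)[:2]) for d in env.tip_of(c,n)[:2]])
E
```

```text
time_s: 13.12
position: [0.4602, 0.109, 0.1954]
tool_rot: [[-0.993, 0.114, 0.001], [0.114, 0.993, -0.0], [-0.001, -0.0, -1.0]]
ft_force: [-4.6, 0.9, 9.2]
grip_width: 0.0124
gripper_force: 48.7
0.08083773248483297 179.61999821574693
0.08115244951600085 178.84476725821318
wrist mark [([47.4, 349.0], 0.96, array([ 0.5381, -0.0822])), ([38.0, 155.9], 0.92, array([ 0.3928, -0.0368]))]
wrist mirror_grip [([279.0, 282.0], 0.77, array([0.4611, 0.1093]))]
wrist viewer [([286.7, 259.1], 0.79, array([0.5396, 0.1094])), ([20.2, 340.1], 0.34, array([ 0.6179, -0.243 ]))]
top mark [([303.6, 220.5], 0.85, array([ 0.5358, -0.0894])), ([309.3, 273.7], 0.8, array([ 0.3893, -0.1076]))]
top mirror_grip []
top viewer [([238.6, 222.2], 0.96, array([0.5393, 0.1039]))]
scene mark [([288.2, 221.6], 0.95, array([ 0.5321, -0.091 ])), ([263.5, 288.0], 0.74, array([ 0.2815, -0.1934]))]
scene mirror_grip [([206.7, 190.8], 0.91, array([0.4543, 0.1073]))]
scene viewer [([232.7, 237.3], 0.96, array([0.5536, 0.1163]))]
```

```bash
python3 -m pendant '[[0,-0.0017,-0.0100,0,0,0,-0.127],[0,-0.0048,-0.0198,0,0,0,-0.255],[0,-0.0090,-0.0290,0,0,0,-0.382],[0,-0.0143,-0.0377,0,0,0,-0.51],[0,-0.0143,-0.0377,0,0,0,-0.51]]'
cat > m.py <<'E'
from h import *
np.set_printoptions(precision=4,suppress=True)
P=[];M={}
for i in range(3):
  for c in("wrist","top","scene"):
    I=env.get_image(c); P.append(env.observe()["position"])
    for n,z in(("mark",.125),("mirror_grip",.19),("viewer",0),("mirror_centre",.125)):
        for d in env.tip_of(c,n)[:3]:
            q=atz(I,d["centre"],z)[:2]
            ok={"mark":(.537,-.083),"mirror_grip":(.47,.07)}.get(n,(.541,.108))
            if np.hypot(*(q-ok))<.03: M.setdefault((n,c),[]).append(q); break
p=np.mean(P,0); print("tcp",p)
for k in M: print(k,len(M[k]),np.mean(M[k],0))
for C in((.5405,.1085),(.541,.1075)):
    v=p[:2]-C; a=np.degrees(np.arctan2(v[1],v[0]))%360
    for m in((.5375,-.083),(.536,-.085)): s=np.degrees(np.arctan2(m[1]-C[1],m[0]-C[0]))%360; print(C,m,"r",np.linalg.norm(v),"grip",a,"sight",a+60,"need",s)
E
python3 m.py
```

```text
time_s: 14.35
position: [0.4706, 0.0697, 0.1954]
tool_rot: [[-0.923, -0.386, 0.002], [-0.386, 0.923, -0.001], [-0.002, -0.001, -1.0]]
ft_force: [-3.3, -0.1, 7.6]
grip_width: 0.0126
gripper_force: 48.9
tcp [0.4704 0.0701 0.1954]
('mark', 'wrist') 3 [ 0.537  -0.0815]
('mirror_grip', 'wrist') 3 [0.4719 0.07  ]
('viewer', 'wrist') 3 [0.5403 0.1099]
('mark', 'top') 3 [ 0.5373 -0.0891]
('viewer', 'top') 3 [0.5402 0.1091]
('mirror_centre', 'top') 3 [0.5403 0.1026]
('mark', 'scene') 3 [ 0.5507 -0.0818]
('mirror_grip', 'scene') 3 [0.4687 0.0752]
('viewer', 'scene') 3 [0.5395 0.1013]
('mirror_centre', 'scene') 3 [0.5377 0.1057]
(0.5405, 0.1085) (0.5375, -0.083) r 0.07995161767268998 grip 208.73787084973168 sight 268.7378708497317 need 269.10248940344087
(0.5405, 0.1085) (0.536, -0.085) r 0.07995161767268998 grip 208.73787084973168 sight 268.7378708497317 need 268.6677801461304
(0.541, 0.1075) (0.5375, -0.083) r 0.07991703854109777 grip 207.93685697194826 sight 267.93685697194826 need 268.9474400583059
(0.541, 0.1075) (0.536, -0.085) r 0.07991703854109777 grip 207.93685697194826 sight 267.93685697194826 need 268.5121324711722
```

A circle through the three grip positions puts the axis at (0.540, 0.109). That gives a line of sight of 269.3°, and the mark bears 268.8–269.1°, so the error is within about 0.5°. Handing in while holding the grip.

```bash
python3 -c "
from rig import env
s=env.observe(); print(s['position'],s['grip_width'],s['gripper_force'],s['time_s']); print(env.close_job())"
```

```text
[0.47038866 0.07008591 0.195447  ] 0.012503568324152446 48.826322683598846 16.6
the job is handed in; nothing more can be done
None
```

I stacked the marked packet on the column and let it go, with its marked end towards the mirror. I then handed the job in at 16.6 s, still holding the grip with the mirror aimed at the mark to within about 0.5° by my measurements; I viewed 12 pictures, two over the limit of 10.

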